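# Hang the slide carrier on the swinging drain hook

## Task

Pick up the slide carrier by its blue handle and press the crown of its wire bail from the near side against the nose of the swinging hook, holding the hook quietly back on its rubber stop for about a second. Keep it held back while you slide the bail up over the tip and into the hook, then let the carrier down so that it hangs free and still in the bottom of the hook, and let go. Press gently (about 5 N, never 20), touch the hook only with the bail, and leave the beaker, vial and bottle where they are.

Things in the scene. Friction and masses are not known exactly. Their poses are not given: they have to be found in the camera images.
- drain_stand: White drain stand, fixed: base plate 260 x 140 mm, 18 mm high with rims (x -70 to 190 mm), steel post at x = 155 mm, an arm at 330 mm height reaching forward to the fork that carries the hook. Origin on the bench straight below the hook's pivot; x from the hook back to the post (away from the robot), y left, z up.
- hook_pivot (a point): Pivot of the hook, (0, 0, 320) mm on the stand. 50 mm below it, behind the shank, a rubber buffer on a settable bracket stops the hook when it is swung back (to the stand's +x) by 0.14 to 0.36 rad from plumb. The setting differs each time and is not measured: feel for it. At the nose the stop gives about 2 mm under 5 N. Towards the robot the hook swings free.
- hook: Steel J hook, 8 mm round wire, 0.22 kg, swinging almost without friction about the stand's y, 0.7 s a swing; it does not settle by itself. Origin on the pivot; plumb, its axes are the stand's. Wire centre line in its xz plane, mm: (0,-8) (0,-66) (5,-76) (18,-90) (19,-126) (11,-144) (0,-151) (-11,-146) (-19,-132) (-6,-98).
- hook_seat (a point): Point on the hook where the centre of the bail's wire rests in the bottom of the hook: (0, 0, -144) mm in the hook's frame; axes as the hook's.
- hook_tip (a point): Topmost point of the hook's tip: (-6, 0, -94) mm in the hook's frame. The mouth is open upward, 17 mm clear between tip and shank. The nose is the last stretch of wire below the tip, z -132 to -98 mm, on the robot's side; it leans inward going up, so that a bar pressed on it can slide up and over.
- carrier: Steel carrier with five glass slides, 0.14 kg, on the bench. Tray x -40 to 56, y +-42, z 0 to 30 mm. Origin: on the underside, below the bail's crown; z up, x from handle to bail. Bail of 6 mm wire in the plane x = 0: legs at y +-43.5 mm up to z = 82, slanting in to a level crown from y -8 to 8 at z = 109 mm. Hung by its crown it hangs nearly level.
- bail_crown (a point): Centre of the bail's wire in the middle of the crown: (0, 0, 109) mm in the carrier's frame. Axes as the carrier's.
- carrier_handle (a point): Grasp point in the blue handle, an upright blade 40 mm along x, 12 mm thick in y, z from 66 to 112 mm of the carrier's frame: (-140, 0, 92) mm there. Axes as the carrier's; the fingers close along y.
- beaker: Grey-white beaker, 65 mm wide, 80 mm high, loose, left of the stand; origin centre of the underside. Leave alone.
- vial: Small vial with yellow cap, 16 x 40 mm, loose; origin centre of the underside. Leave alone.
- reagent_bottle: Plastic bottle with red cap, 61 x 61 x 186 mm, loose, farther left; origin centre of the underside. Leave alone.
Not all that is in view belongs to the job. Of the things like the carrier, leave any that is purple; of the rest the larger one is meant.

How it is judged:
By the outcome, as a careful person would: the job done as asked, in the order asked, and still so for the second after the job is handed in, with the robot touching nothing.
It also fails if it takes over 64 s, if anything falls off the work surface, if the arm or the gripper's body presses on something with over 40 N, if the wrist force passes 120 N, or if a joint passes its speed limit or range.

## Robot

A 6-joint arm with a two-finger parallel gripper is mounted at the origin on a cart in front of the work surface, level with it; the furniture and walls round the work are solid. World frame = base frame: x ahead of the robot, y to its left, z up, the work surface at z = 0. Lengths are in m, angles in rad, forces in N, time in s.
With the tool pointing down it reaches from about 0.3 to 0.95 m from the base axis. Payload 3.1 kg.
Tool frame: the origin (TCP) lies midway between the tips of the shut fingers; the grasp point (between the pads) lies 19 mm behind it; x points along the fingers, y is the direction in which the jaws open and shut, and the axes are right-handed (so a half turn about x gives the same grasp; the last joint's range is limited). The gripper opens to 85 mm and grips with 20 to 120 N. Pads are 22 mm wide; open, the fingers measure 114 mm over their backs; the gripper's body (76 mm by 85 mm) begins 54 mm behind the grasp point. The pads swing forward as they close: fully open they stand 13 mm farther back than shut.
Start: joints at [1.24, 0.308, 1.634, -0, 1.2, -0.07], TCP at [0.161, 0.604, 0.231] pointing down, gripper open.
Joint ranges: [-3.06, 3.06], [-0.79, 1.96], [0.05, 2.63], [-1.19, 4.34], [0.05, 2.64], [-2.94, 2.94]. Speed limits (rad/s): [2.79, 2.79, 3.14, 3.14, 3.14, 3.14].

## Interface

Orientations are given as [roll, pitch, yaw] about the fixed x, y, z axes, in that order (R = Rz(yaw) Ry(pitch) Rx(roll)).
In Python, from rig import manip, cams, look_for, masks_of gives the robot as it stands.
- The arm moves only by the shell command python3 -m creep 'ROWS' [FORCE]. ROWS is JSON, a list of rows, each a list of 7 numbers: the shift along the world's x, y, z as a fraction of full scale, then the turn, a rotation vector about the world's x, y, z as a fraction of full scale, then the opening in per cent of the stroke, from 0 (shut) to 100 (fully open). A call has exactly 10 rows; each row is the pose to reach, as a shift and turn from the pose measured when the call began, turning the shorter way round; what a row does not reach only later rows make up. Full scale, the value 1, is 0.12 m for a shift and pi rad for a turn. A row lasts 1/12 s, in which the tool goes at most 41.7 mm and 7.16 degrees, less where a joint would pass 70% of its speed; a pose out of reach is approached as far as the arm can. A call with a number of a shift or a turn outside -1 to 1 is refused whole. A call with a gripper value outside its range is refused whole. The fingers move at their own pace and stop on an object; FORCE is the grip in N (left out, the last holds). Time passes only in rows, so rows that repeat a pose let the fingers close, or fill a call up. It gives the time, the measured TCP pose, the force and the opening at its end, in the units of the state.
- manip.read_state(): the state, without advancing time (a new reading comes with each control period).
- cams.read_camera(name): name is "scene" or "side" or "wrist"; returns the picture (480x640x3 uint8, red, green, blue); there is no depth.
- cams.camera_params(name): a dict with "mtx" (3x3 intrinsics, pixels), "k1" (the pictures are not rectified: a ray, as slopes to the right and down, at radius r is drawn at 1 + k1 r^2 times it, then the intrinsics apply), "extrinsics" (4x4, takes a point from world to camera coordinates). Camera axes: x right, y up, looking along -z (the intrinsics and any distortion apply to the point x, -y, -z); pixel columns grow to the right and rows downward; lengths in m; the calibration is good to about 2 mm. A picture is of the moment at which its call begins: read the wrist's pose just before it. camera_params takes no time and is no camera call; for the wrist camera it gives the pose at the moment of the call.
- manip.finish_job(): hands the job in, once; it reports no verdict.
Trained networks look in the newest picture that a camera, given by its name, has taken for a name from the list of things; names that differ only in an ending like _2 or _b are one class to them, and where a whole thing is asked for, a point or a joint stands for the part that bears it (a point fixed in the world has none). Each returns a list of dicts, best first, with "confidence" (0 to 1); they miss things now and then, are a little off and sometimes report something else, mostly with a low value. They report only what shows in the picture. A call takes as long as a camera call. They do not tell look-alikes from the thing itself.
- look_for(camera, label): "rect" ([centre column, centre row, width, height] in pixels, round what is visible of it).
- masks_of(camera, label): "mask" (480x640 bool, what is visible of it) and "rect" ([centre column, centre row, width, height] in pixels, round what is visible of it).
The state is a dict: "time": time; "joints": joint angles; "qd": joint speeds; "joint_torque": joint torques, N m; "position": TCP position; "tcp_rot": TCP orientation; "contact_force": force on the tool from outside, world axes, zero at the start; "torque": the same for the moment, N m; "grip_width": opening from 0.0 (shut) to 1.0 (fully open).
Only numpy, scipy, OpenCV 4.12 (cv2) and the standard library are available. Lean on these libraries where they do the work, as an engineer would, in place of code of your own. Each camera call takes 0.05 s, during which the arm holds its last target. There are 200 camera calls.

## Working session

There is one attempt and no reset: what is moved stays moved. The work goes in short steps, Python scripts to look and compute and a shell command to move; the robot and the scene stay as the last step left them, time stands still between calls to the robot, and variables do not carry over. Pictures are saved under pics/ and viewed, about 8 in all and at most 12, crops included, and the job is handed in when it is done.

```bash
mkdir -p pics; ls; cat > h.py <<'E'
import numpy as np, cv2
from rig import manip, cams, look_for, masks_of
def snap(c,name=None):
    im=cams.read_camera(c)
    if name: cv2.imwrite('pics/'+name,im[:,:,::-1])
    return im
def ray(c,u,v,P=None):
    P=P or cams.camera_params(c);K=np.array(P['mtx']);E=np.array(P['extrinsics'])
    d=np.array([(u-K[0,2])/K[0,0],(v-K[1,2])/K[1,1]]);s=d.copy()
    for _ in range(20): s=d/(1+P['k1']*(s@s))
    R=E[:3,:3];w=R.T@np.array([s[0],-s[1],-1]);return -R.T@E[:3,3],w
def onz(c,u,v,z,P=None):
    o,w=ray(c,u,v,P);return o+w*(z-o[2])/w[2]
def proj(c,X,P=None):
    P=P or cams.camera_params(c);K=np.array(P['mtx']);E=np.array(P['extrinsics'])
    p=E[:3,:3]@np.array(X)+E[:3,3];s=np.array([p[0],-p[1]])/-p[2];s=s*(1+P['k1']*(s@s))
    return np.array([K[0,0]*s[0]+K[0,2],K[1,1]*s[1]+K[1,2]])
def tri(obs):
    A=np.zeros((3,3));b=np.zeros(3)
    for c,u,v in obs:
        o,w=ray(c,u,v);w/=np.linalg.norm(w);M=np.eye(3)-np.outer(w,w);A+=M;b+=M@o
    return np.linalg.solve(A,b)
E
python3 - <<'E'
from h import *
a=snap('scene');b=snap('side')
cv2.imwrite('pics/a.png',np.hstack([a])[:,:,::-1]);cv2.imwrite('pics/b.png',b[:,:,::-1])
for c in('scene','side'):
  P=cams.camera_params(c);E=np.array(P['extrinsics']);print(c,-E[:3,:3].T@E[:3,3],-E[2,:3])
  for l in('carrier','carrier_handle','bail_crown','hook','drain_stand','vial'):
    print(l,[(np.round(d['rect']).astype(int).tolist(),round(d['confidence'],2)) for d in look_for(c,l)][:5])
print(manip.read_state())
E
```

```text
pics
scene [-0.62326957  0.83766792  1.0811526 ] [ 0.7065355  -0.46162481 -0.53638616]
carrier [([380, 249, 42, 36], 0.88), ([394, 306, 55, 32], 0.72), ([440, 282, 26, 30], 0.62), ([217, 311, 25, 38], 0.41)]
carrier_handle [([440, 281, 22, 27], 0.96), ([392, 302, 52, 36], 0.87), ([378, 252, 39, 26], 0.76)]
bail_crown [([379, 252, 42, 28], 0.94), ([442, 284, 27, 29], 0.77), ([392, 304, 54, 27], 0.67)]
hook [([381, 249, 40, 37], 0.69), ([289, 232, 5, 16], 0.59)]
drain_stand [([274, 227, 88, 149], 0.86)]
vial []
side [-0.9369496   0.07267956  0.80773296] [ 0.91921399 -0.00586594 -0.39371466]
carrier [([408, 269, 30, 31], 0.89), ([449, 310, 52, 33], 0.73)]
carrier_handle [([409, 267, 30, 41], 0.82), ([446, 319, 56, 19], 0.69), ([200, 263, 20, 63], 0.24)]
bail_crown [([407, 267, 33, 40], 0.77), ([446, 316, 58, 23], 0.73)]
hook []
drain_stand [([293, 266, 13, 36], 0.57)]
vial [([239, 292, 3, 14], 0.63)]
{'time': 0.7, 'joints': array([ 1.24027213e+00,  3.08080761e-01,  1.63374930e+00, -1.07749149e-06,
        1.19971119e+00, -6.97195332e-02]), 'qd': array([-1.20405508e-04,  1.95838643e-04,  1.88691515e-03,  7.78747460e-05,
        3.64170293e-04, -6.37527339e-07]), 'joint_torque': array([-3.68664778e-04, -4.15115833e+01, -2.77012682e+01, -9.73951160e-05,
        6.82503123e-04,  1.04056591e-05]), 'position': array([0.16120991, 0.60388347, 0.23130822]), 'tcp_rot': array([1.48154412, 1.57074491, 1.22073985]), 'contact_force': array([ 0.5644637 , -0.29844548, -0.31950468]), 'torque': array([-0.04463906, -0.06842424,  0.02645693]), 'grip_width': 1.0006048789812518}
```

```bash
python3 - <<'E'
import cv2,numpy as np
a=cv2.imread('pics/a.png');b=cv2.imread('pics/b.png')
c=cv2.resize(a[140:360,200:480],(800,628))[:600];cv2.imwrite('pics/c1.png',c)
c=cv2.resize(b[150:360,200:480],(800,600));cv2.imwrite('pics/c2.png',c)
E
```

```text
(no output)
```

View pics/c1.png

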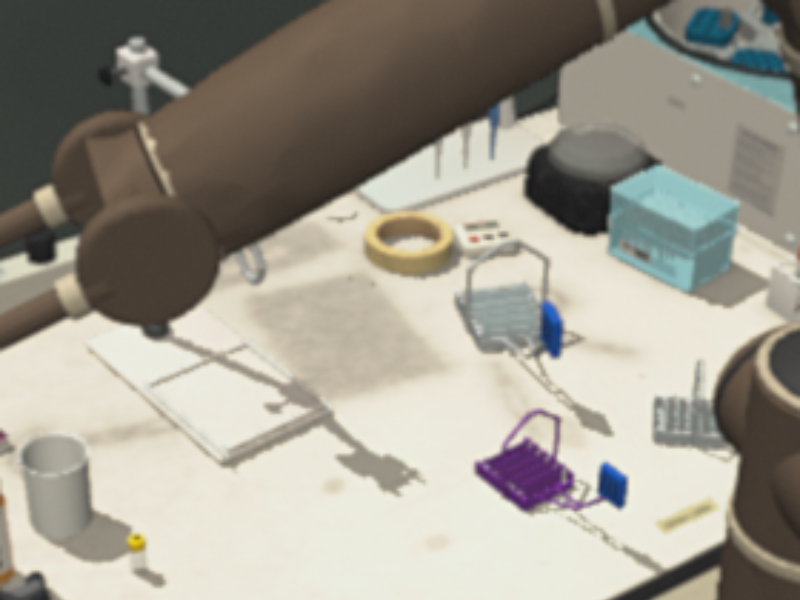

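View pics/c2.png

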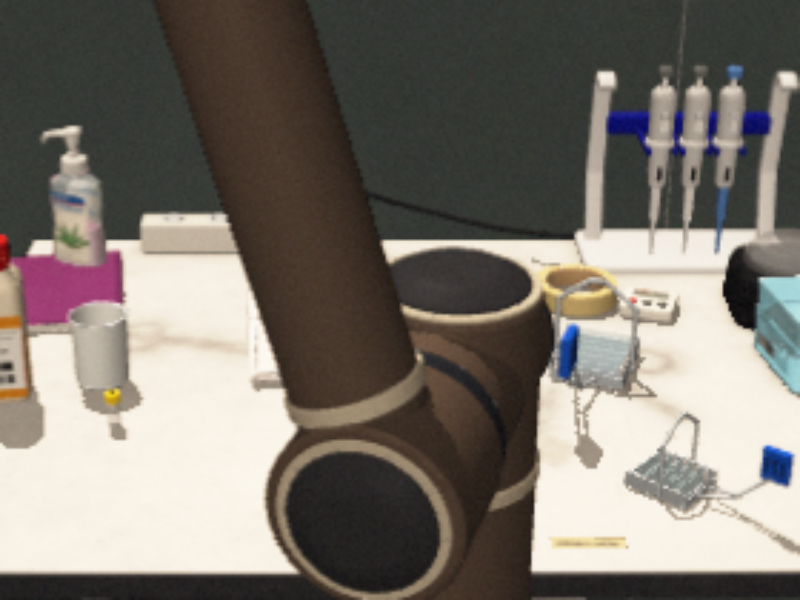

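```bash
python3 - <<'E'
from h import *
np.set_printoptions(precision=4,suppress=True)
S=lambda x,y:(200+x/2.857,140+y/2.857)
D=lambda x,y:(200+x/2.857,150+y/2.857)
print('handle',tri([('scene',*S(552,330)),('side',*D(568,350))]))
print('crown',tri([('scene',*S(513,246)),('side',*D(597,284))]))
for n,a,b in(('bail left',(470,262),(557,297)),('bail right',(547,265),(633,297))):
  print(n,tri([('scene',*S(*a)),('side',*D(*b))]))
print('handle1 z.09',onz('scene',*S(552,330),.092),'crown z.109',onz('scene',*S(513,246),.109))
for p in((88,345),(225,462),(330,410)): print('base',onz('scene',*S(*p),.018))
print('side base near-left',onz('side',*D(252,385),.0))
print('vial',onz('scene',*S(140,570),0.),'beaker',onz('scene',*S(58,530),0),)
print('small crown',onz('side',*D(690,417),.09),'purple handle',onz('scene',*S(612,485),.09),'purple crown',onz('scene',*S(545,413),.1))
print('small handle',onz('side',*D(777,465),.08))
E
```

```text
handle [ 0.4709 -0.1571  0.0891]
crown [ 0.5951 -0.2049  0.108 ]
bail left [ 0.6198 -0.1667  0.0842]
bail right [ 0.5746 -0.2382  0.0932]
handle1 z.09 [ 0.4658 -0.1523  0.092 ] crown z.109 [ 0.5927 -0.2027  0.109 ]
base [0.7998 0.2028 0.018 ]
base [0.5473 0.1832 0.018 ]
base [0.5607 0.052  0.018 ]
side base near-left [ 0.5625  0.175  -0.    ]
vial [0.4745 0.3173 0.    ] beaker [0.566  0.3551 0.    ]
small crown [ 0.3321 -0.2555  0.09  ] purple handle [ 0.2491 -0.0415  0.09  ] purple crown [ 0.3546 -0.0508  0.1   ]
small handle [ 0.261  -0.3217  0.08  ]
```

Candidates: grey carrier, scene (380,249) / side (408,269); purple one, scene (392,304), excluded; small grey one, scene (440,282) / side (449,310). The first has its crown at z≈0.108 m and a bail about 85 mm wide, so it is the larger and the one I want. The hook is at scene (288,231). I'll move above the carrier and check the choice with the wrist camera.

```bash
python3 -m creep '[[0.04,-0.1,0,0,0,0,100],[0.08,-0.2,0,0,0,-0.01,100],[0.12,-0.3,0,0,0,-0.02,100],[0.16,-0.4,0,0,0,-0.03,100],[0.2,-0.5,0,0,0,-0.04,100],[0.24,-0.6,0,0,0,-0.05,100],[0.28,-0.7,0,0,0,-0.06,100],[0.32,-0.8,0,0,0,-0.067,100],[0.36,-0.9,0,0,0,-0.067,100],[0.4,-1,0,0,0,-0.067,100]]' 40
for i in 1; do python3 -m creep '[[0.04,-0.1,0,0,0,0,100],[0.08,-0.2,0,0,0,0,100],[0.12,-0.3,0,0,0,0,100],[0.16,-0.4,0,0,0,0,100],[0.2,-0.5,0,0,0,0,100],[0.24,-0.6,0,0,0,0,100],[0.28,-0.7,0,0,0,0,100],[0.32,-0.8,0,0,0,0,100],[0.36,-0.9,0,0,0,0,100],[0.4,-1,0,0,0,0,100]]'; done
```

```text
time: 1.53
position: [0.2097, 0.4826, 0.2314]
tcp_rot: [1.414, 1.571, 0.942]
contact_force: [0.1, 0.3, 0.1]
grip_width: 1.002
time: 2.37
position: [0.2581, 0.3614, 0.2314]
tcp_rot: [1.308, 1.57, 0.837]
contact_force: [-0.1, 0.2, -0.8]
grip_width: 1.001
```

```bash
python3 -m creep '[[0.04,-0.1,0,0,0,0,100],[0.08,-0.2,0,0,0,0,100],[0.12,-0.3,0,0,0,0,100],[0.16,-0.4,0,0,0,0,100],[0.2,-0.5,0,0,0,0,100],[0.24,-0.6,0,0,0,0,100],[0.28,-0.7,0,0,0,0,100],[0.32,-0.8,0,0,0,0,100],[0.36,-0.9,0,0,0,0,100],[0.4,-1,0,0,0,0,100]]' >/dev/null
python3 -m creep '[[0.04,-0.1,0,0,0,0,100],[0.08,-0.2,0,0,0,0,100],[0.12,-0.3,0,0,0,0,100],[0.16,-0.4,0,0,0,0,100],[0.2,-0.5,0,0,0,0,100],[0.24,-0.6,0,0,0,0,100],[0.28,-0.7,0,0,0,0,100],[0.32,-0.8,0,0,0,0,100],[0.36,-0.9,0,0,0,0,100],[0.4,-1,0,0,0,0,100]]' >/dev/null
python3 -m creep '[[0.04,-0.1,0,0,0,0,100],[0.08,-0.2,0,0,0,0,100],[0.12,-0.3,0,0,0,0,100],[0.16,-0.4,0,0,0,0,100],[0.2,-0.5,0,0,0,0,100],[0.24,-0.6,0,0,0,0,100],[0.28,-0.7,0,0,0,0,100],[0.32,-0.8,0,0,0,0,100],[0.36,-0.9,0,0,0,0,100],[0.4,-1,0,0,0,0,100]]'
python3 - <<'E'
from h import *
np.set_printoptions(precision=4,suppress=True)
s=manip.read_state();P=cams.camera_params('wrist');im=snap('wrist','w1.png')
E=np.array(P['extrinsics']);print(s['position'],s['tcp_rot'],-E[:3,:3].T@E[:3,3],-E[2,:3])
for l in('carrier','carrier_handle','bail_crown'):
    print(l,[(np.round(d['rect']).tolist(),round(d['confidence'],2)) for d in look_for('wrist',l)][:5])
sc=snap('scene','a2.png');si=snap('side','b2.png')
for c in('scene','side'):
  for l in('hook','drain_stand'):
    print(c,l,[(np.round(d['rect']).tolist(),round(d['confidence'],2)) for d in look_for(c,l)][:3])
u,v=proj('scene',[.624,.124,.2]).astype(int);a=cv2.resize(sc[v-75:v+75,u-50:u+50],(400,600));print(u,v)
u,v=proj('side',[.624,.124,.2]).astype(int);b=cv2.resize(si[v-75:v+75,u-50:u+50],(400,600));print(u,v)
cv2.imwrite('pics/d.png',np.hstack([a,b])[:,:,::-1])
E
```

```text
time: 4.87
position: [0.4023, -0.002, 0.2315]
tcp_rot: [0.918, 1.57, 0.446]
contact_force: [0.8, -0.6, 0.3]
grip_width: 1.003
[ 0.4023 -0.002   0.2315] [0.9177 1.5698 0.446 ] [0.3401 0.0293 0.3735] [ 0.2451 -0.1244 -0.9615]
carrier [([228.0, 169.0, 159.0, 182.0], 0.85), ([232.0, 385.0, 88.0, 83.0], 0.78), ([66.0, 277.0, 132.0, 79.0], 0.7), ([499.0, 366.0, 155.0, 205.0], 0.31)]
carrier_handle [([66.0, 278.0, 133.0, 83.0], 0.9), ([231.0, 385.0, 85.0, 80.0], 0.84), ([229.0, 166.0, 157.0, 180.0], 0.84)]
bail_crown [([231.0, 386.0, 87.0, 81.0], 0.91), ([67.0, 277.0, 134.0, 83.0], 0.7), ([227.0, 171.0, 158.0, 182.0], 0.66), ([500.0, 365.0, 153.0, 207.0], 0.28)]
scene hook [([380.0, 245.0, 42.0, 43.0], 0.61), ([278.0, 206.0, 8.0, 52.0], 0.52)]
scene drain_stand [([271.0, 225.0, 85.0, 151.0], 0.63)]
side hook [([201.0, 261.0, 20.0, 66.0], 0.55)]
side drain_stand [([313.0, 202.0, 26.0, 93.0], 0.81), ([308.0, 203.0, 3.0, 50.0], 0.47)]
280 227
304 218
```

View pics/w1.png

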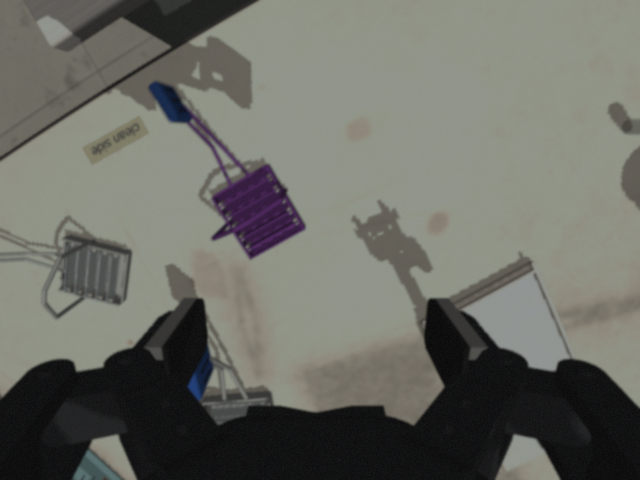

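View pics/d.png

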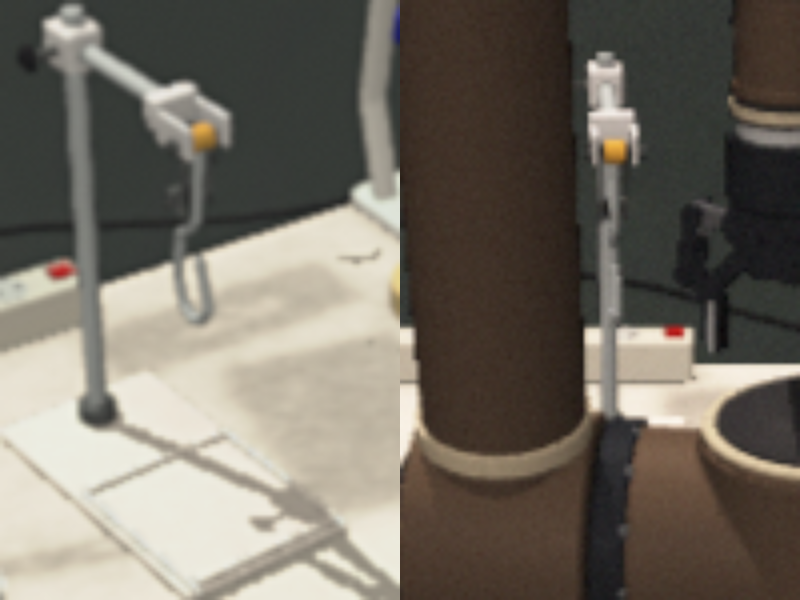

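```bash
python3 - <<'E'
from h import *
np.set_printoptions(precision=4,suppress=True)
print('pivot',tri([('scene',281,186.25),('side',307.75,180.75)]), onz('scene',281,186.25,.32))
print('post',onz('scene',254.2,254.5,.025), onz('side',306.5,*[247],.025))
a,b,c=[onz('scene',*p,.018) for p in((231.2,262),(278,301.5),(316.2,284))];print(a,b,c)
print('hook bottom z at pivot xy', onz('scene',279,231.5,.166), onz('side',254+213/4,143+318/4,.17))
P=cams.camera_params('wrist')
print('handle top', onz('wrist',208,345,.112,P), onz('wrist',192,395,.112,P))
E
```

```text
pivot [0.6341 0.1126 0.32  ] [0.6332 0.1133 0.32  ]
post [0.7807 0.1317 0.025 ] [0.7977 0.1228 0.025 ]
[0.7931 0.2048 0.018 ] [0.5492 0.1844 0.018 ] [0.5576 0.0516 0.018 ]
hook bottom z at pivot xy [0.656  0.1118 0.166 ] [0.668  0.1159 0.17  ]
handle top [ 0.4468 -0.1207  0.112 ] [ 0.4823 -0.1593  0.112 ]
```

```bash
python3 -m creep '[[0.03,-0.1,0,0,0,0,100],[0.06,-0.2,0,0,0,0,100],[0.09,-0.3,0,0,0,0,100],[0.12,-0.4,0,0,0,0,100],[0.15,-0.5,0,0,0,0,100],[0.18,-0.6,0,0,0,0,100],[0.21,-0.7,0,0,0,0,100],[0.24,-0.8,0,0,0,0,100],[0.27,-0.9,0,0,0,0,100],[0.3,-1,0,0,0,0,100]]'
python3 - <<'E'
from h import *
np.set_printoptions(precision=4,suppress=True)
s=manip.read_state();P=cams.camera_params('wrist');im=snap('wrist','w2.png')
hsv=cv2.cvtColor(im,cv2.COLOR_RGB2HSV);m=cv2.inRange(hsv,(108,150,40),(125,255,255))
n,lab,st,ce=cv2.connectedComponentsWithStats(m)
for i in range(1,n):
  if st[i,4]>80: 
    box=cv2.boxPoints(cv2.minAreaRect(np.argwhere(lab==i)[:,::-1].astype(np.float32)))
    print(st[i],ce[i]);print(box,[onz('wrist',*p,.112,P)[:2] for p in box])
E
```

```text
time: 6.2
position: [0.4385, -0.1213, 0.2314]
tcp_rot: [1.141, 1.57, 0.671]
contact_force: [0.2, 0.2, 0.5]
grip_width: 1.002
[  0 161  46  16 457] [ 20.7659 168.4595]
[[ -1.6976 171.0637]
 [  1.2096 157.2547]
 [ 45.9125 166.6658]
 [ 43.0053 180.4748]] [array([ 0.2917, -0.3077]), array([ 0.2849, -0.2992]), array([ 0.3069, -0.2724]), array([ 0.3139, -0.2806])]
[286 250  18  60 769] [295.2289 279.5982]
[[283.8337 251.1136]
 [298.4706 249.1177]
 [306.424  307.4422]
 [291.787  309.4382]] [array([ 0.4408, -0.149 ]), array([ 0.4444, -0.1386]), array([ 0.4892, -0.1552]), array([ 0.4856, -0.1661])]
```

View pics/w2.png

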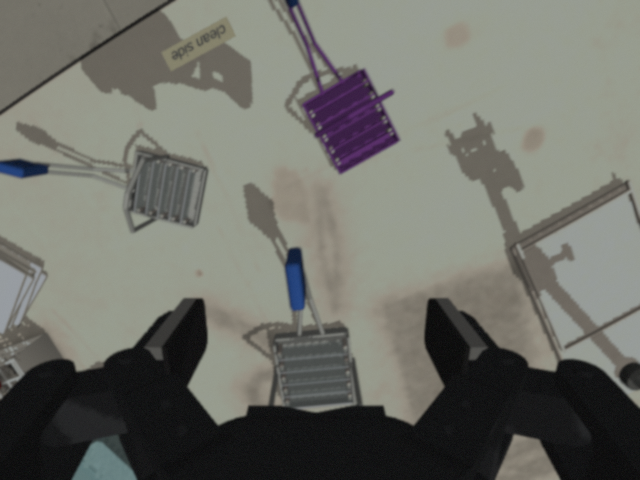

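The wrist view shows the target carrier with its tray at about (315,365) and its blue handle at (295,280). The small grey one is at (170,187) and the purple one at (350,120). Handle centre is about (0.469,-0.154), yaw about -21°. Grasping it now.

```bash
python3 -m creep '[[0.05,-0.06,-0.1,0,0,0.008,100],[0.1,-0.12,-0.2,0,0,0.016,100],[0.15,-0.18,-0.3,0,0,0.024,100],[0.2,-0.24,-0.4,0,0,0.033,100],[0.254,-0.272,-0.5,0,0,0.033,100],[0.254,-0.272,-0.6,0,0,0.033,100],[0.254,-0.272,-0.7,0,0,0.033,100],[0.254,-0.272,-0.8,0,0,0.033,100],[0.254,-0.272,-0.85,0,0,0.033,100],[0.254,-0.272,-0.9,0,0,0.033,100]]'
python3 - <<'E'
from h import *
im=snap('wrist','w3.png')
E
```

```text
time: 7.08
position: [0.4697, -0.156, 0.123]
tcp_rot: [-0.295, 1.569, -0.662]
contact_force: [0.2, -0.2, -0.1]
grip_width: 1.0
```

View pics/w3.png

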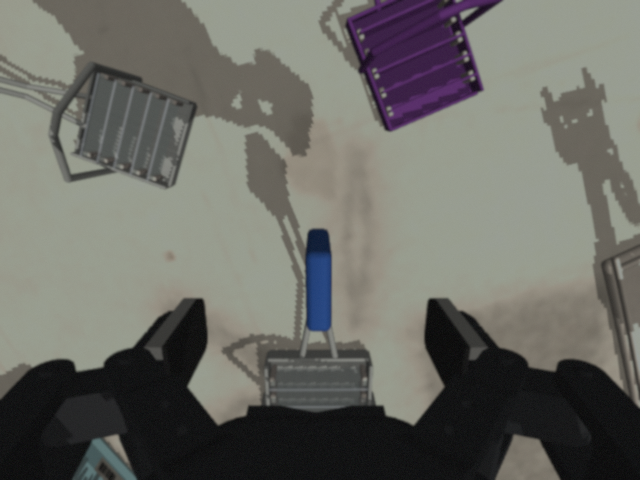

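```bash
python3 - <<'E'
from h import *
print(onz('wrist',318,256,.112),onz('wrist',318.5,330,.112),manip.read_state()['position'])
E
python3 -m creep '[[0,0,-0.06,0,0,0,100],[0,0,-0.12,0,0,0,100],[0,0,-0.18,0,0,0,100],[0,0,-0.24,0,0,0,100],[0,0,-0.3,0,0,0,100],[0,0,-0.36,0,0,0,100],[0,0,-0.4,0,0,0,100],[0,0,-0.417,0,0,0,100],[0,0,-0.417,0,0,0,60],[0,0,-0.417,0,0,0,0]]' 60
python3 -m creep '[[0,0,0,0,0,0,0],[0,0,0,0,0,0,0],[0,0,0,0,0,0,0],[0,0,0,0,0,0,0],[0,0,0,0,0,0,0],[0,0,0,0,0,0,0],[0,0,0,0,0,0,0],[0,0,0,0,0,0,0],[0,0,0,0,0,0,0],[0,0,0,0,0,0,0]]' 60
python3 - <<'E'
from h import *
print(manip.read_state())
E
```

```text
[ 0.45223384 -0.14833922  0.112     ] [ 0.48592545 -0.16097914  0.112     ] [ 0.46910127 -0.15573286  0.1221781 ]
time: 7.97
position: [0.4692, -0.1557, 0.0721]
tcp_rot: [-0.967, 1.57, -1.334]
contact_force: [-0.1, -0.1, 0.3]
grip_width: 0.747
time: 8.8
position: [0.4694, -0.1559, 0.0724]
tcp_rot: [-0.577, 1.57, -0.945]
contact_force: [-0.3, -0.5, 3.5]
grip_width: 0.134
{'time': 8.8, 'joints': array([-4.08381910e-01,  2.82285230e-01,  2.04382860e+00, -6.38046527e-04,
        8.14697823e-01, -1.61093313e+00]), 'qd': array([-1.21555383e-03,  8.45377212e-04,  2.79243883e-05, -6.09343245e-04,
        3.17581151e-05, -1.22155789e-03]), 'joint_torque': array([ 1.68872746e-01, -3.19756830e+01, -2.01039505e+01, -7.46461650e-03,
       -7.73446471e-02, -5.01495483e-02]), 'position': array([ 0.46938452, -0.15586952,  0.07235818]), 'tcp_rot': array([-0.57677469,  1.56988771, -0.94458222]), 'contact_force': array([-0.33045389, -0.4531651 ,  3.50805592]), 'torque': array([ 0.00419476, -0.06317293, -0.03415621]), 'grip_width': 0.1339544488881146}
```

```bash
python3 -m creep '[[0,0,0.04,0,0,0,0],[0,0,0.12,0,0,0,0],[-0.03,0,0.22,0,0,0,0],[-0.06,0,0.32,0,0,0.02,0],[-0.1,0,0.42,0,0,0.04,0],[-0.14,0,0.52,0,0,0.065,0],[-0.18,0,0.62,0,0,0.09,0],[-0.22,0,0.72,0,0,0.115,0],[-0.26,0,0.8,0,0,0.135,0],[-0.28,0,0.825,0,0,0.143,0]]'
python3 -m creep '[[0,0.06,0,0,0,0,0],[0,0.15,0,0,0,0,0],[0,0.26,0,0,0,0,0],[0,0.37,0,0,0,0,0],[0,0.48,0,0,0,0,0],[0,0.59,0,0,0,0,0],[0,0.7,0,0,0,0,0],[0,0.81,0,0,0,0,0],[0,0.92,0,0,0,0,0],[0,1,0,0,0,0,0]]'
python3 -m creep '[[0,0.1,0,0,0,0,0],[0,0.21,0,0,0,0,0],[0,0.32,0,0,0,0,0],[0,0.43,0,0,0,0,0],[0,0.54,0,0,0,0,0],[0,0.65,0,0,0,0,0],[0,0.76,0,0,0,0,0],[0,0.87,0,0,0,0,0],[0,0.97,0,0,0,0,0],[0,1,0,0,0,0,0]]'
python3 - <<'E'
from h import *
np.set_printoptions(precision=4,suppress=True)
s=manip.read_state();print(s['position'],s['tcp_rot'],s['contact_force'],s['torque'])
sc=snap('scene','a3.png');si=snap('side','b3.png')
u,v=proj('scene',[.6,.1,.22]).astype(int);a=cv2.resize(sc[v-50:v+50,u-33:u+34],(402,600));print(u,v)
u,v=proj('side',[.6,.1,.22]).astype(int);b=cv2.resize(si[v-50:v+50,u-33:u+33],(396,600));print(u,v)
cv2.imwrite('pics/e.png',np.hstack([a,b])[:,:,::-1])
E
```

```text
time: 9.63
position: [0.4358, -0.1561, 0.1732]
tcp_rot: [-0.637, 1.568, -0.553]
contact_force: [0.7, -0.4, -1.1]
grip_width: 0.136
time: 10.47
position: [0.4349, -0.034, 0.1726]
tcp_rot: [-0.904, 1.57, -0.819]
contact_force: [-0.3, -0.1, -1.7]
grip_width: 0.132
time: 11.3
position: [0.4342, 0.0879, 0.1722]
tcp_rot: [2.681, 1.57, 2.767]
contact_force: [0.7, -0.6, -1.2]
grip_width: 0.132
[0.4342 0.0879 0.1722] [2.6808 1.57   2.767 ] [ 0.7096 -0.6319 -1.25  ] [-0.0263  0.2088 -0.0597]
292 222
311 215
```

View pics/e.png

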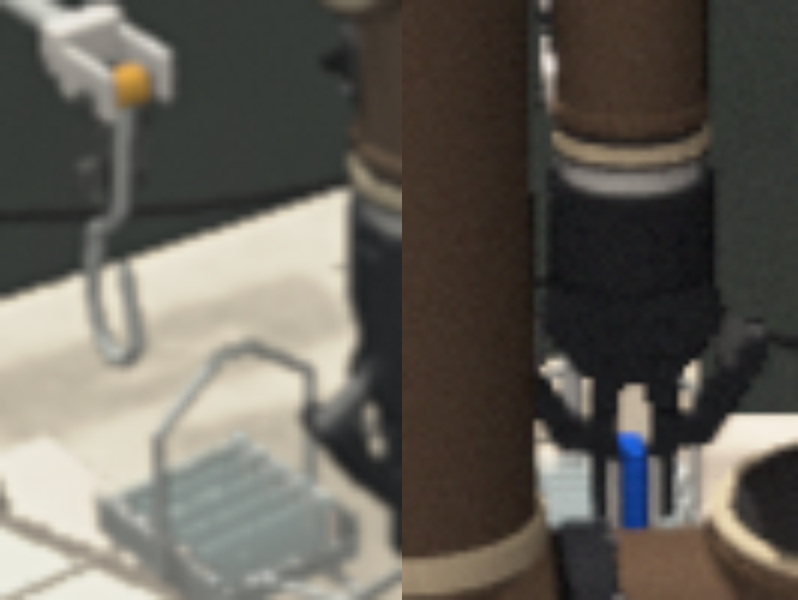

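```bash
python3 - <<'E'
from h import *
np.set_printoptions(precision=2,suppress=True)
print('crown pred',proj('scene',[.5727,.0995,.2088]),'seen',[300.3,229.8])
e=np.array([.9966,.082])
def W(x,z,th,p=(.634,.113)):
    X=x*np.cos(th)-z*np.sin(th);Z=z*np.cos(th)+x*np.sin(th)
    return [p[0]+X*e[0]/1000,p[1]+X*e[1]/1000,.32+Z/1000]
for th in(0,.1,-.1): print(th,'pivot',proj('scene',W(0,0,th)),'bend',proj('scene',W(18,-90,th)),'bottom',proj('scene',W(0,-155,th)),'tip',proj('scene',W(-6,-96,th)))
print('seen pivot',259+130/6,172+85/6,'bend',259+95/6,172+232/6,'bottom',259+118/6,172+362/6,'tip',259+123/6,172+262/6)
for dx,dy in((.01,0),(0,.01)): print(dx,dy,proj('scene',W(0,0,0,(.634+dx,.113+dy)))-proj('scene',W(0,0,0)))
E
```

```text
crown pred [298.24 230.28] seen [300.3, 229.8]
0 pivot [280.94 186.1 ] bend [278.16 212.72] bottom [282.69 235.39] tip [283.32 218.07]
0.1 pivot [280.94 186.1 ] bend [276.27 210.75] bottom [279.46 232.85] tip [281.27 216.71]
-0.1 pivot [280.94 186.1 ] bend [280.09 214.44] bottom [285.94 237.49] tip [285.36 219.14]
seen pivot 280.6666666666667 186.16666666666666 bend 274.8333333333333 210.66666666666666 bottom 278.6666666666667 232.33333333333334 tip 279.5 215.66666666666666
0.01 0 [-1.93 -1.45]
0 0.01 [-3.24  0.98]
```

Comparing frames, the hook is swinging: its bottom is at (287,239) in the first scene picture and (279,232) now. I'll sample its motion.

```bash
python3 - <<'E'
from h import *
F=[];T=[];M=[]
for i in range(16):
    T.append(manip.read_state()['time']);F.append(cams.read_camera('scene'))
np.savez('sw.npz',F=np.array(F),T=T)
print(np.round(T,3))
r=masks_of('scene','hook');print([(d['rect'],d['confidence']) for d in r])
c=[cv2.resize(f[178:242,264:308],(176,256),interpolation=cv2.INTER_CUBIC) for f in F[:8]]
cv2.imwrite('pics/f.png',np.vstack([np.hstack(c[:4]),np.hstack(c[4:])])[:,:,::-1])
E
```

```text
[11.4  11.45 11.5  11.55 11.6  11.65 11.7  11.75 11.8  11.85 11.9  11.95
 12.   12.05 12.1  12.15]
[([279.9, 208.0, 7.4, 52.8], 0.49)]
```

View pics/f.png

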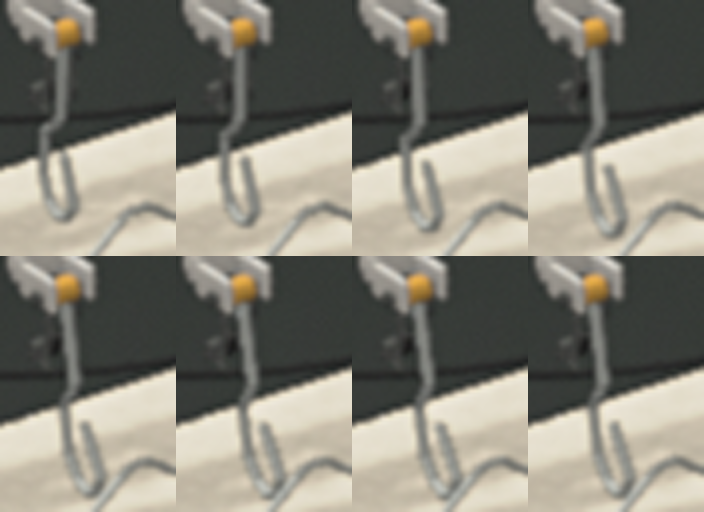

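```bash
cat > fit.py <<'E'
from h import *
from scipy.optimize import minimize
from scipy.ndimage import map_coordinates
np.set_printoptions(precision=4,suppress=True)
d=np.load('sw.npz');F=d['F'].astype(float).mean(3);T=d['T'];bg=np.median(F,0)
D=np.clip(np.abs(F-bg),0,60);D=np.array([cv2.GaussianBlur(x,(0,0),.7) for x in D])
P=cams.camera_params('scene')
L=np.array([(5,-76),(18,-90),(19,-126),(11,-144),(0,-151),(-11,-146),(-19,-132),(-6,-98)],float)
s=np.r_[0,np.cumsum(np.linalg.norm(np.diff(L,axis=0),axis=1))];q=np.linspace(0,s[-1],40)
L=np.c_[np.interp(q,s,L[:,0]),np.interp(q,s,L[:,1])]
def pts(th,px,py,yaw=.082):
    c,n=np.cos(th),np.sin(th);X=(L[:,0]*c-L[:,1]*n)/1e3;Z=.32+(L[:,1]*c+L[:,0]*n)/1e3
    return np.array([proj('scene',[px+x*np.cos(yaw),py+x*np.sin(yaw),z],P) for x,z in zip(X,Z)])
def sc(i,th,px,py):
    p=pts(th,px,py);return map_coordinates(D[i],[p[:,1],p[:,0]],order=1).mean()
def model(p,t): return p[0]*np.sin(p[1]*(t-T[0])+p[2])
def cost(p): return -np.mean([sc(i,model(p,T[i]),p[3]/100,p[4]/100) for i in range(len(T))])
best=None
for A in(.15,.2):
  for w in(8.98,):
    for ph in(1.2,1.8,2.4):
      r=minimize(cost,[A,w,ph,63.4,11.3],method='Nelder-Mead',options=dict(maxiter=250,initial_simplex=np.array([[A,w,ph,63.4,11.3]]+[np.array([A,w,ph,63.4,11.3])+v for v in np.diag([.05,.3,.4,.6,.6])])))
      if best is None or r.fun<best.fun: best=r
print(best.x,best.fun)
for i in range(len(T)):
    th=np.linspace(-.3,.35,66);v=[sc(i,t,best.x[3]/100,best.x[4]/100) for t in th];print(round(T[i],2),round(th[np.argmax(v)],3),round(model(best.x,T[i]),3))
E
time python3 fit.py
```

```text
[ 0.1586  9.1171  2.1617 63.3709 11.5566] -30.83585357821957
11.4 0.15 0.132
11.45 0.07 0.079
11.5 0.01 0.011
11.55 -0.06 -0.06
11.6 -0.12 -0.118
11.65 -0.15 -0.153
11.7 -0.16 -0.156
11.75 -0.13 -0.127
11.8 -0.07 -0.072
11.85 -0.01 -0.003
11.9 0.05 0.067
11.95 0.13 0.124
12.0 0.17 0.155
12.05 0.17 0.154
12.1 0.13 0.122
12.15 0.05 0.065
real	0m42.037s
user	0m41.041s
sys	0m0.750s
```

```bash
cat > fitb.py <<'E'
from h import *
from scipy.optimize import minimize
from scipy.ndimage import map_coordinates
import sys
np.set_printoptions(precision=4,suppress=True)
def fitb(im,tcp,yaw0,P):
    B=cv2.morphologyEx(im.astype(np.float32),cv2.MORPH_BLACKHAT,np.ones((7,7)));B=cv2.GaussianBlur(np.clip(B,0,50),(0,0),.8)
    L=np.array([(-43.5,50),(-43.5,82),(-8,109),(8,109),(43.5,82),(43.5,60)],float)
    s=np.r_[0,np.cumsum(np.linalg.norm(np.diff(L,axis=0),axis=1))];q=np.linspace(0,s[-1],70);L=np.c_[np.interp(q,s,L[:,0]),np.interp(q,s,L[:,1])]/1e3
    def pr(p):
        yaw=yaw0+p[2]/10;c=np.array(tcp)+[.139*np.cos(yaw),.139*np.sin(yaw),.0366]+np.array([p[0],p[1],p[3]])/100
        return c,yaw,np.array([proj('scene',[c[0]-y*np.sin(yaw),c[1]+y*np.cos(yaw),c[2]+z-.109],P) for y,z in L])
    def cost(p):
        _,_,u=pr(p);return -map_coordinates(B,[u[:,1],u[:,0]],order=1).mean()+1*(p[0]**2+p[1]**2+p[2]**2+4*p[3]**2)*.5
    r=min((minimize(cost,x0,method='Nelder-Mead',options=dict(maxiter=400,initial_simplex=np.array([x0]+[np.array(x0)+v for v in np.diag([.4,.4,.4,.2])]))) for x0 in([0,0,0,0],[0,-.6,0,0],[.3,-.3,.3,0],[-.3,-.3,-.3,0])),key=lambda r:r.fun)
    c,yaw,u=pr(r.x);print('shift(cm),yaw(.1rad),dz',r.x,r.fun,'at zero',cost([0,0,0,0]),'crown',c,'yaw',yaw);return u
if __name__=='__main__':
    st=manip.read_state();d=np.load('sw.npz');im=np.median(d['F'].astype(float).mean(3),0);P=cams.camera_params('scene')
    a=st['tcp_rot'];print(st['position'],'yaw tool',a[2]-a[0])
    u=fitb(im,st['position'],a[2]-a[0],P)
    o=cv2.resize(d['F'][0][190:290,250:350],(600,600))[:,:,::-1].copy()
    for p in u: cv2.circle(o,tuple(int(v) for v in ((p-[250,190]+.5)*6)),1,(0,0,255),-1)
    cv2.imwrite('pics/g.png',o)
E
python3 fitb.py
```

```text
[0.4349 0.086  0.1726] yaw tool 0.08477353017658507
shift(cm),yaw(.1rad),dz [ 0.0295 -0.161   0.1759  0.0202] -38.11275729945934 at zero -36.785355 crown [0.5735 0.0986 0.2094] yaw 0.10236515346166508
```

View pics/g.png

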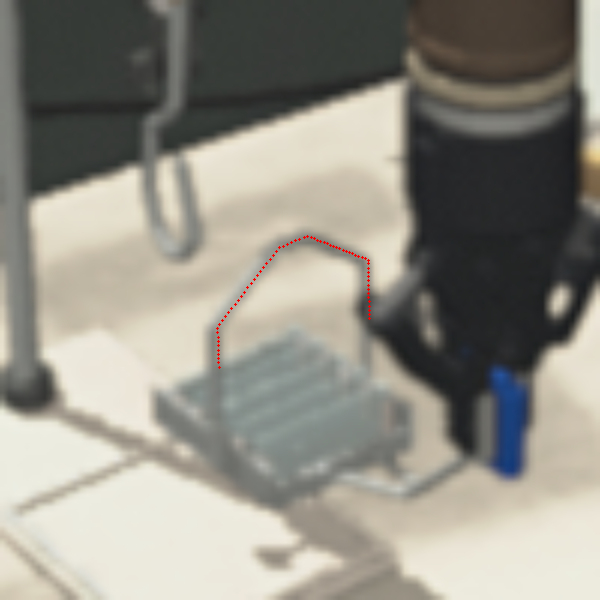

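Bail fit overlays well: crown at (0.5735,0.0986,0.2094). The hook pivot fits at (0.634,0.116) and it swings ±0.16 rad with a 0.689 s period. I'll align laterally, wait for the forward extreme at t≈13.75, then follow the hook back so contact is soft.

```bash
python3 -m creep '[[0.02,0.02,0,0,0,0,0],[0.04,0.04,-0.01,0,0,0,0],[0.06,0.06,-0.017,0,0,0,0],[0.08,0.08,-0.017,0,0,0,0],[0.1,0.1,-0.017,0,0,0,0],[0.12,0.111,-0.017,0,0,0,0],[0.125,0.111,-0.017,0,0,0,0],[0.125,0.111,-0.017,0,0,0,0],[0.125,0.111,-0.017,0,0,0,0],[0.125,0.111,-0.017,0,0,0,0]]'
python3 - <<'E'
from h import *
f=[]
while (t:=manip.read_state()['time'])<13.71: f.append(manip.read_state()['contact_force']);cams.read_camera('scene')
s=manip.read_state();print(s['time'],s['position'],np.mean(f,0),np.std(f,0))
E
python3 -m creep '[[0.042,0.003,0,0,0,0,0],[0.125,0.01,0,0,0,0,0],[0.242,0.02,0,0,0,0,0],[0.333,0.027,0,0,0,0,0],[0.358,0.029,0,0,0,0,0],[0.367,0.03,0,0,0,0,0],[0.367,0.03,0,0,0,0,0],[0.367,0.03,0,0,0,0,0],[0.367,0.03,0,0,0,0,0],[0.367,0.03,0,0,0,0,0]]'
python3 - <<'E'
from h import *
F=[];T=[];f=[]
for i in range(6):
    s=manip.read_state();T.append(s['time']);f.append(s['contact_force']);F.append(cams.read_camera('scene'))
np.savez('sw2.npz',F=np.array(F),T=T);print(s['position'],np.array(f).round(2))
c=[cv2.resize(x[178:253,260:315],(220,300),interpolation=cv2.INTER_CUBIC) for x in (F[0],F[2],F[5])]
cv2.imwrite('pics/k.png',np.hstack(c)[:,:,::-1])
E
```

```text
time: 13.08
position: [0.4497, 0.0992, 0.1705]
tcp_rot: [-1.346, 1.57, -1.262]
contact_force: [0.2, 0.2, -1.1]
grip_width: 0.134
13.7333 [0.44987822 0.09930383 0.17054679] [-0.08009623 -0.07779746 -1.35900507] [0.51141276 0.42978003 0.36588325]
time: 14.57
position: [0.4933, 0.1029, 0.1704]
tcp_rot: [-2.243, 1.57, -2.158]
contact_force: [-0.1, -0.6, -1.3]
grip_width: 0.133
[0.49374676 0.10289297 0.17057645] [[-0.09 -0.64 -1.25]
 [-0.04  0.02 -1.67]
 [ 0.17  0.35 -2.26]
 [-0.12  0.57 -1.5 ]
 [-0.13  0.36 -0.89]
 [ 0.02  0.75 -1.72]]
```

View pics/k.png

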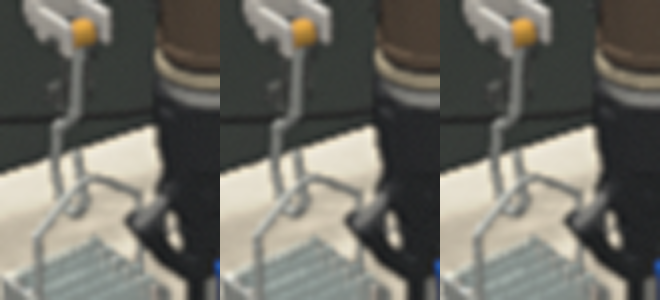

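```bash
cat > fr.py <<'E'
from h import *
import sys
f=[];q=[]
for i in range(int(sys.argv[1])):
    s=manip.read_state();f.append(s['contact_force']);q.append(s['torque']);cams.read_camera('scene')
f=np.array(f);print('t',round(s['time'],2),'pos',s['position'].round(4),'push',round(-float(f.mean(0)@[.9966,.082,0]),2),'F',f.mean(0).round(2),'M',np.mean(q,0).round(3))
E
python3 -m creep '[[0.005,0,0,0,0,0,0],[0.01,0.001,0,0,0,0,0],[0.015,0.001,0,0,0,0,0],[0.02,0.002,0,0,0,0,0],[0.025,0.002,0,0,0,0,0],[0.025,0.002,0,0,0,0,0],[0.025,0.002,0,0,0,0,0],[0.025,0.002,0,0,0,0,0],[0.025,0.002,0,0,0,0,0],[0.025,0.002,0,0,0,0,0]]' >/dev/null; python3 fr.py 3
python3 -m creep '[[0.003,0,0,0,0,0,0],[0.006,0,0,0,0,0,0],[0.009,0.001,0,0,0,0,0],[0.012,0.001,0,0,0,0,0],[0.015,0.001,0,0,0,0,0],[0.018,0.001,0,0,0,0,0],[0.021,0.001,0,0,0,0,0],[0.025,0.002,0,0,0,0,0],[0.025,0.002,0,0,0,0,0],[0.025,0.002,0,0,0,0,0]]' >/dev/null; python3 fr.py 3
```

```text
t 15.8 pos [0.4968 0.1032 0.1706] push 0.22 F [-0.26  0.41 -1.44] M [-0.003  0.196 -0.017]
t 16.78 pos [0.4978 0.1033 0.1702] push 7.37 F [-7.32 -0.98  2.02] M [-0.048  0.754 -0.022]
```

```bash
python3 -m creep '[[0.009,0.001,0,0,0,0,0],[0.009,0.001,0,0,0,0,0],[0.009,0.001,0,0,0,0,0],[0.009,0.001,0,0,0,0,0],[0.009,0.001,0,0,0,0,0],[0.009,0.001,0,0,0,0,0],[0.009,0.001,0,0,0,0,0],[0.009,0.001,0,0,0,0,0],[0.009,0.001,0,0,0,0,0],[0.009,0.001,0,0,0,0,0]]'; python3 fr.py 8
```

```text
time: 17.67
position: [0.4976, 0.1033, 0.1703]
tcp_rot: [-3.043, 1.564, -2.958]
contact_force: [-7.3, -0.5, 2.9]
grip_width: 0.134
t 18.02 pos [0.4977 0.1033 0.1703] push 7.04 F [-7.02 -0.61  2.87] M [-0.054  0.549 -0.032]
```

```bash
python3 -m creep '[[0.001,0,0,0,0,0,0],[0.001,0,0,0,0,0,0],[0.001,0,0,0,0,0,0],[0.001,0,0,0,0,0,0],[0.001,0,0,0,0,0,0],[0.001,0,0,0,0,0,0],[0.001,0,0,0,0,0,0],[0.001,0,0,0,0,0,0],[0.001,0,0,0,0,0,0],[0.001,0,0,0,0,0,0]]'; python3 fr.py 6
```

```text
time: 18.9
position: [0.4974, 0.1032, 0.1703]
tcp_rot: [-3.055, 1.563, -2.97]
contact_force: [-6.3, -0.6, 2.5]
grip_width: 0.132
t 19.15 pos [0.4974 0.1032 0.1703] push 5.38 F [-5.36 -0.43  2.3 ] M [-0.065  0.464  0.006]
```

```bash
python3 -m creep '[[0.007,0.001,0.007,0,0,0,0],[0.008,0.001,0.014,0,0,0,0],[0.01,0.001,0.021,0,0,0,0],[0.011,0.001,0.028,0,0,0,0],[0.012,0.001,0.035,0,0,0,0],[0.013,0.001,0.042,0,0,0,0],[0.014,0.001,0.05,0,0,0,0],[0.016,0.001,0.058,0,0,0,0],[0.017,0.001,0.065,0,0,0,0],[0.017,0.001,0.065,0,0,0,0]]'; python3 fr.py 4
```

```text
time: 20.03
position: [0.4982, 0.1032, 0.1775]
tcp_rot: [-3.07, 1.56, -2.985]
contact_force: [-6.6, -1.4, -2.2]
grip_width: 0.134
t 20.18 pos [0.4983 0.1033 0.1775] push 5.77 F [-5.73 -0.73 -1.84] M [-0.144  1.08  -0.004]
```

```bash
python3 - <<'E'
from fitb import *
s=manip.read_state();a=s['tcp_rot'];P=cams.camera_params('scene')
im=cams.read_camera('scene').astype(float).mean(2)
print(s['position'])
u=fitb(im,s['position'],a[2]-a[0],P)
E
```

```text
[0.4983 0.1033 0.1775]
shift(cm),yaw(.1rad),dz [-0.1391 -0.1664  0.2975 -0.0075] -34.637941773035834 at zero -33.230846 crown [0.635  0.1175 0.214 ] yaw 0.11476174749909225
```

```bash
python3 -m creep '[[0.01,0.001,0.025,0,0,0,0],[0.014,0.001,0.05,0,0,0,0],[0.018,0.001,0.075,0,0,0,0],[0.029,0.002,0.1,0,0,0,0],[0.04,0.003,0.121,0,0,0,0],[0.075,0.006,0.15,0,0,0,0],[0.154,0.013,0.15,0,0,0,0],[0.154,0.013,0.133,0,0,0,0],[0.154,0.013,0.1,0,0,0,0],[0.154,0.013,0.075,0,0,0,0]]'; python3 fr.py 4
python3 - <<'E'
from h import *
F=[cams.read_camera('scene') for _ in range(3)]
c=[cv2.resize(x[178:253,260:310],(400,600),interpolation=cv2.INTER_CUBIC) for x in (F[0],F[2])]
cv2.imwrite('pics/l.png',np.hstack(c)[:,:,::-1])
E
```

```text
time: 21.12
position: [0.5182, 0.1049, 0.1868]
tcp_rot: [-3.055, 1.563, -2.97]
contact_force: [-0.7, -0.2, -1.2]
grip_width: 0.133
t 21.27 pos [0.5167 0.1048 0.1861] push 0.52 F [-0.49 -0.31 -1.56] M [-0.001  0.229 -0.004]
```

View pics/l.png

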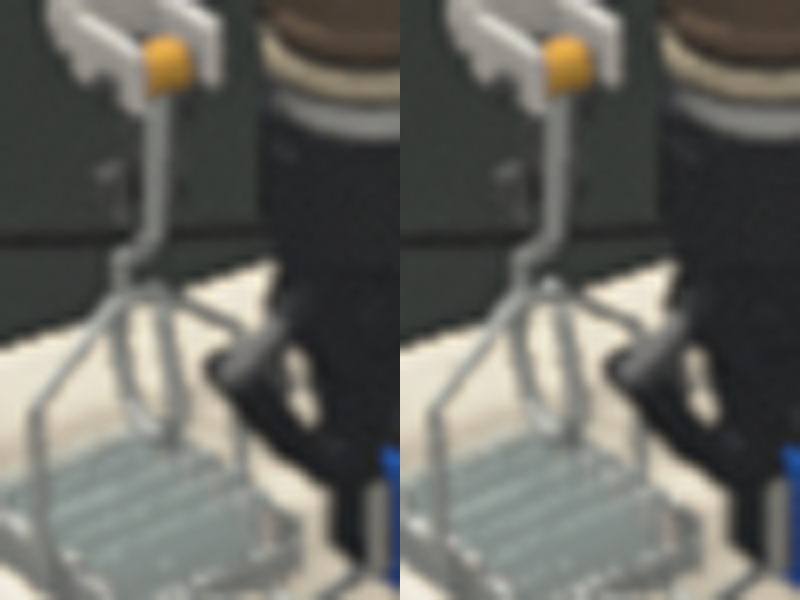

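```bash
python3 -m creep '[[-0.002,-0.001,-0.01,0,0,0,0],[-0.005,-0.002,-0.03,0,0,0,0],[-0.009,-0.004,-0.055,0,0,0,0],[-0.013,-0.006,-0.08,0,0,0,0],[-0.017,-0.008,-0.105,0,0,0,0],[-0.021,-0.01,-0.13,0,0,0,0],[-0.025,-0.012,-0.155,0,0,0,0],[-0.029,-0.013,-0.175,0,0,0,0],[-0.033,-0.013,-0.19,0,0,0,0],[-0.033,-0.013,-0.19,0,0,0,0]]'; python3 fr.py 3
python3 -m creep '[[-0.007,-0.001,-0.01,0,0,0,0],[-0.02,-0.002,-0.03,0,0,0,0],[-0.034,-0.003,-0.05,0,0,0,0],[-0.05,-0.004,-0.07,0,0,0,0],[-0.067,-0.005,-0.09,0,0,0,0],[-0.082,-0.007,-0.105,0,0,0,0],[-0.097,-0.008,-0.12,0,0,0,0],[-0.112,-0.009,-0.135,0,0,0,0],[-0.125,-0.01,-0.145,0,0,0,0],[-0.133,-0.011,-0.15,0,0,0,0]]'; python3 fr.py 3
```

```text
time: 22.3
position: [0.5124, 0.1032, 0.1632]
tcp_rot: [-3.073, 1.56, -2.988]
contact_force: [-0.5, -0.5, -1.5]
grip_width: 0.131
t 22.4 pos [0.5129 0.1033 0.1637] push 0.41 F [-0.42  0.09 -1.92] M [-0.036  0.199 -0.027]
time: 23.28
position: [0.4968, 0.102, 0.1457]
tcp_rot: [-3.071, 1.561, -2.986]
contact_force: [-0.4, -0.4, -1.2]
grip_width: 0.133
t 23.38 pos [0.4969 0.102  0.1458] push 0.39 F [-0.38 -0.13 -1.5 ] M [-0.     0.197  0.015]
```

```bash
python3 -m creep '[[-0.002,0,-0.005,0,0,0,0],[-0.004,0,-0.01,0,0,0,0],[-0.006,0,-0.015,0,0,0,0],[-0.008,0,-0.02,0,0,0,0],[-0.01,0,-0.025,0,0,0,0],[-0.01,0,-0.03,0,0,0,0],[-0.01,0,-0.035,0,0,0,0],[-0.01,0,-0.04,0,0,0,0],[-0.01,0,-0.042,0,0,0,0],[-0.01,0,-0.042,0,0,0,0]]' >/dev/null; python3 fr.py 5
python3 -m creep '[[0,0,-0.002,0,0,0,0],[0,0,-0.004,0,0,0,0],[0,0,-0.006,0,0,0,0],[0,0,-0.008,0,0,0,0],[0,0,-0.01,0,0,0,0],[0,0,-0.012,0,0,0,0],[0,0,-0.012,0,0,0,0],[0,0,-0.012,0,0,0,0],[0,0,-0.012,0,0,0,0],[0,0,-0.012,0,0,0,0]]' >/dev/null; python3 fr.py 6
python3 - <<'E'
from fitb import *
s=manip.read_state();a=s['tcp_rot'];P=cams.camera_params('scene')
im=cams.read_camera('scene');cv2.imwrite('pics/m.png',im[:,:,::-1])
u=fitb(im.astype(float).mean(2),s['position'],a[2]-a[0],P)
E
```

```text
t 24.47 pos [0.4963 0.102  0.1412] push -0.22 F [ 0.23 -0.09  1.05] M [ 0.021 -0.114  0.011]
t 25.6 pos [0.4965 0.1021 0.1399] push 0.28 F [-0.31  0.29  4.42] M [ 0.092 -0.598  0.036]
shift(cm),yaw(.1rad),dz [ 0.0288 -0.3961  0.3847  0.0714] -33.418691943905806 at zero -33.137184 crown [0.6347 0.1153 0.1772] yaw 0.12361438388859855
```

```bash
python3 -m creep '[[0,0,0.004,0,0,0,0],[0,0,0.008,0,0,0,0],[0,0,0.012,0,0,0,0],[0,0,0.014,0,0,0,0],[0,0,0.014,0,0,0,0],[0,0,0.014,0,0,0,0],[0,0,0.014,0,0,0,0],[0,0,0.014,0,0,0,0],[0,0,0.014,0,0,0,0],[0,0,0.014,0,0,0,0]]'; python3 fr.py 6
```

```text
time: 26.53
position: [0.496, 0.1021, 0.1412]
tcp_rot: [-3.074, 1.561, -2.989]
contact_force: [-0.4, 0.8, 1.1]
grip_width: 0.136
t 26.78 pos [0.4962 0.1021 0.1414] push 0.19 F [-0.24  0.53 -0.13] M [0.061 0.011 0.057]
```

```bash
python3 -m creep '[[0,0,0,0,0,0,17],[0,0,0,0,0,0,20],[0,0,0,0,0,0,25],[0,0,0,0,0,0,30],[0,0,0,0,0,0,40],[0,0,0,0,0,0,50],[0,0,0,0,0,0,60],[0,0,0,0,0,0,70],[0,0,0,0,0,0,70],[0,0,0,0,0,0,70]]'
python3 -m creep '[[0,0,0.02,0,0,0,70],[0,0,0.06,0,0,0,70],[0,0,0.12,0,0,0,70],[0,0,0.2,0,0,0,70],[0,0,0.3,0,0,0,70],[0,0,0.4,0,0,0,70],[0,0,0.5,0,0,0,70],[0,0,0.6,0,0,0,70],[0,0,0.7,0,0,0,70],[0,0,0.8,0,0,0,70]]'
python3 - <<'E'
from h import *
F=[];T=[]
for i in range(16):
    T.append(manip.read_state()['time']);F.append(cams.read_camera('scene'))
np.savez('sw3.npz',F=np.array(F),T=T);F=np.array(F).astype(float).mean(3)[:,170:300,240:330]
print('frame-to-frame',[round(float(np.abs(F[i+1]-F[i]).mean()),2) for i in range(15)],'range 0-7',np.abs(F[7]-F[0]).mean())
h,c=cams.read_camera('scene'),0
a=np.load('sw3.npz')['F']
g=lambda x:cv2.resize(x[175:285,255:330],(400,587),interpolation=cv2.INTER_CUBIC)
cv2.imwrite('pics/n.png',np.hstack([g(a[0]),g(a[7])])[:,:,::-1])
for k in range(0,16,3):
    m=cv2.inRange(cv2.cvtColor(a[k],cv2.COLOR_RGB2HSV),(108,150,40),(125,255,255))[170:300,240:360];y,x=np.nonzero(m);print(round(T[k],2),x.mean()+240,y.mean()+170,len(x))
E
```

```text
time: 27.67
position: [0.4962, 0.1021, 0.1413]
tcp_rot: [-3.074, 1.562, -2.989]
contact_force: [-0.2, 0.5, 0.3]
grip_width: 0.704
time: 28.5
position: [0.4963, 0.1021, 0.239]
tcp_rot: [-3.068, 1.563, -2.983]
contact_force: [0.1, 0.3, 0.6]
grip_width: 0.697
frame-to-frame [3.33, 1.44, 1.95, 1.71, 1.31, 1.1, 1.06, 1.02, 1.11, 1.22, 1.16, 1.04, 0.87, 0.62, 0.81] range 0-7 2.43022792022792
28.5 313.1127819548872 261.78195488721803 133
28.65 313.22388059701495 261.56716417910445 134
28.8 313.1515151515151 261.5530303030303 132
28.95 313.0230769230769 261.86153846153843 130
29.1 312.6923076923077 261.95384615384614 130
29.25 312.6590909090909 261.969696969697 132
```

```bash
python3 -m creep '[[-0.05,0,0.05,0,0,0,70],[-0.1,0,0.1,0,0,0,70],[-0.16,0,0.16,0,0,0,70],[-0.22,0,0.22,0,0,0,70],[-0.28,0,0.28,0,0,0,70],[-0.34,0,0.34,0,0,0,70],[-0.4,0,0.38,0,0,0,70],[-0.45,0,0.4,0,0,0,70],[-0.48,0,0.4,0,0,0,70],[-0.5,0,0.4,0,0,0,70]]' >/dev/null
python3 -m creep '[[0,0,0,0,0,0,70],[0,0,0,0,0,0,70],[0,0,0,0,0,0,70],[0,0,0,0,0,0,70],[0,0,0,0,0,0,70],[0,0,0,0,0,0,70],[0,0,0,0,0,0,70],[0,0,0,0,0,0,70],[0,0,0,0,0,0,70],[0,0,0,0,0,0,70]]' >/dev/null
python3 -m creep '[[0,0,0,0,0,0,70],[0,0,0,0,0,0,70],[0,0,0,0,0,0,70],[0,0,0,0,0,0,70],[0,0,0,0,0,0,70],[0,0,0,0,0,0,70],[0,0,0,0,0,0,70],[0,0,0,0,0,0,70],[0,0,0,0,0,0,70],[0,0,0,0,0,0,70]]'
cat > chk.py <<'E'
from h import *
F=[];T=[]
for i in range(18):
    T.append(manip.read_state()['time']);F.append(cams.read_camera('scene'))
a=np.array(F);G=a.astype(np.float32).mean(3)
R={'tray':(230,290,265,300),'hook':(180,235,268,292),'static':(180,290,240,262)}
w=lambda r:(slice(r[0],r[1]),slice(r[2],r[3]))
for n,r in R.items():
    print(n,[tuple(np.round(cv2.phaseCorrelate(G[0][w(r)],G[k][w(r)])[0],2)) for k in range(2,18,3)])
for k in range(0,18,3):
    m=cv2.inRange(cv2.cvtColor(a[k],cv2.COLOR_RGB2HSV),(108,150,40),(125,255,255))[170:300,240:360];y,x=np.nonzero(m);print(round(T[k],2),(x.mean()+240).round(2),(y.mean()+170).round(2),len(x))
g=lambda x:cv2.resize(x[175:285,255:330],(400,587),interpolation=cv2.INTER_CUBIC)
cv2.imwrite('pics/n.png',np.hstack([g(a[0]),g(a[7])])[:,:,::-1])
E
python3 chk.py
```

```text
time: 31.85
position: [0.4356, 0.1021, 0.2854]
tcp_rot: [-3.073, 1.562, -2.987]
contact_force: [-0.1, -0.5, 0.5]
grip_width: 0.698
tray [(np.float64(-0.02), np.float64(0.02)), (np.float64(0.32), np.float64(0.1)), (np.float64(0.52), np.float64(0.32)), (np.float64(0.47), np.float64(0.31)), (np.float64(0.32), np.float64(0.09)), (np.float64(0.02), np.float64(-0.06))]
hook [(np.float64(0.01), np.float64(-0.03)), (np.float64(0.14), np.float64(0.01)), (np.float64(0.3), np.float64(0.05)), (np.float64(0.27), np.float64(0.1)), (np.float64(0.17), np.float64(0.03)), (np.float64(0.05), np.float64(0.01))]
static [(np.float64(-0.0), np.float64(0.01)), (np.float64(0.0), np.float64(0.02)), (np.float64(0.01), np.float64(0.0)), (np.float64(0.01), np.float64(0.02)), (np.float64(-0.01), np.float64(0.01)), (np.float64(0.0), np.float64(0.02))]
31.85 312.69 262.02 131
32.0 312.76 262.05 132
32.15 313.08 261.81 134
32.3 313.18 261.66 135
32.45 313.07 261.69 134
32.6 312.92 262.03 132
```

View pics/n.png

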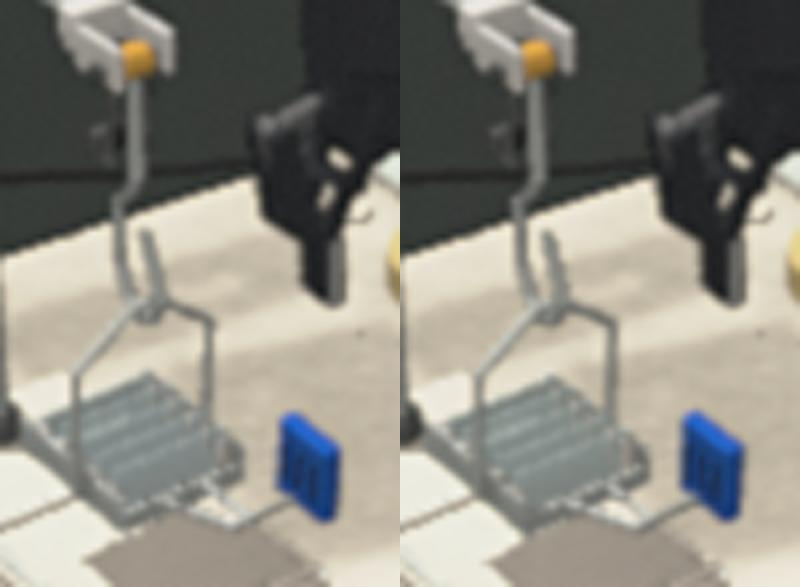

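Picture: the carrier hangs by its crown in the bottom of the hook (hook at (280,230)) and the gripper is clear. A residual sway of about 1.5 mm peak to peak remains, so I'll let it settle and recheck.

```bash
python3 -m creep '[[0,0,0,0,0,0,70],[0,0,0,0,0,0,70],[0,0,0,0,0,0,70],[0,0,0,0,0,0,70],[0,0,0,0,0,0,70],[0,0,0,0,0,0,70],[0,0,0,0,0,0,70],[0,0,0,0,0,0,70],[0,0,0,0,0,0,70],[0,0,0,0,0,0,70]]' >/dev/null
python3 -m creep '[[0,0,0,0,0,0,70],[0,0,0,0,0,0,70],[0,0,0,0,0,0,70],[0,0,0,0,0,0,70],[0,0,0,0,0,0,70],[0,0,0,0,0,0,70],[0,0,0,0,0,0,70],[0,0,0,0,0,0,70],[0,0,0,0,0,0,70],[0,0,0,0,0,0,70]]' >/dev/null
python3 -m creep '[[0,0,0,0,0,0,70],[0,0,0,0,0,0,70],[0,0,0,0,0,0,70],[0,0,0,0,0,0,70],[0,0,0,0,0,0,70],[0,0,0,0,0,0,70],[0,0,0,0,0,0,70],[0,0,0,0,0,0,70],[0,0,0,0,0,0,70],[0,0,0,0,0,0,70]]' >/dev/null
python3 -m creep '[[0,0,0,0,0,0,70],[0,0,0,0,0,0,70],[0,0,0,0,0,0,70],[0,0,0,0,0,0,70],[0,0,0,0,0,0,70],[0,0,0,0,0,0,70],[0,0,0,0,0,0,70],[0,0,0,0,0,0,70],[0,0,0,0,0,0,70],[0,0,0,0,0,0,70]]' >/dev/null
python3 -m creep '[[0,0,0,0,0,0,70],[0,0,0,0,0,0,70],[0,0,0,0,0,0,70],[0,0,0,0,0,0,70],[0,0,0,0,0,0,70],[0,0,0,0,0,0,70],[0,0,0,0,0,0,70],[0,0,0,0,0,0,70],[0,0,0,0,0,0,70],[0,0,0,0,0,0,70]]' >/dev/null
python3 -m creep '[[0,0,0,0,0,0,70],[0,0,0,0,0,0,70],[0,0,0,0,0,0,70],[0,0,0,0,0,0,70],[0,0,0,0,0,0,70],[0,0,0,0,0,0,70],[0,0,0,0,0,0,70],[0,0,0,0,0,0,70],[0,0,0,0,0,0,70],[0,0,0,0,0,0,70]]' >/dev/null
python3 -m creep '[[0,0,0,0,0,0,70],[0,0,0,0,0,0,70],[0,0,0,0,0,0,70],[0,0,0,0,0,0,70],[0,0,0,0,0,0,70],[0,0,0,0,0,0,70],[0,0,0,0,0,0,70],[0,0,0,0,0,0,70],[0,0,0,0,0,0,70],[0,0,0,0,0,0,70]]' >/dev/null
python3 -m creep '[[0,0,0,0,0,0,70],[0,0,0,0,0,0,70],[0,0,0,0,0,0,70],[0,0,0,0,0,0,70],[0,0,0,0,0,0,70],[0,0,0,0,0,0,70],[0,0,0,0,0,0,70],[0,0,0,0,0,0,70],[0,0,0,0,0,0,70],[0,0,0,0,0,0,70]]' >/dev/null
python3 chk.py
```

```text
tray [(np.float64(0.07), np.float64(0.03)), (np.float64(0.1), np.float64(0.08)), (np.float64(-0.22), np.float64(-0.2)), (np.float64(-0.36), np.float64(-0.23)), (np.float64(-0.32), np.float64(-0.29)), (np.float64(-0.08), np.float64(-0.16))]
hook [(np.float64(0.06), np.float64(0.01)), (np.float64(-0.01), np.float64(-0.01)), (np.float64(-0.17), np.float64(-0.01)), (np.float64(-0.28), np.float64(-0.08)), (np.float64(-0.23), np.float64(-0.06)), (np.float64(-0.09), np.float64(0.0))]
static [(np.float64(0.03), np.float64(0.0)), (np.float64(0.02), np.float64(0.0)), (np.float64(0.03), np.float64(-0.0)), (np.float64(-0.0), np.float64(-0.02)), (np.float64(-0.01), np.float64(-0.04)), (np.float64(-0.01), np.float64(-0.02))]
39.42 313.11 261.78 133
39.57 313.14 261.66 134
39.72 313.11 261.78 133
39.87 312.83 262.08 132
40.02 312.66 261.97 132
40.17 312.86 262.0 132
```

```bash
python3 -m creep '[[0,0,0,0,0,0,70],[0,0,0,0,0,0,70],[0,0,0,0,0,0,70],[0,0,0,0,0,0,70],[0,0,0,0,0,0,70],[0,0,0,0,0,0,70],[0,0,0,0,0,0,70],[0,0,0,0,0,0,70],[0,0,0,0,0,0,70],[0,0,0,0,0,0,70]]' >/dev/null
python3 -m creep '[[0,0,0,0,0,0,70],[0,0,0,0,0,0,70],[0,0,0,0,0,0,70],[0,0,0,0,0,0,70],[0,0,0,0,0,0,70],[0,0,0,0,0,0,70],[0,0,0,0,0,0,70],[0,0,0,0,0,0,70],[0,0,0,0,0,0,70],[0,0,0,0,0,0,70]]' >/dev/null
python3 -m creep '[[0,0,0,0,0,0,70],[0,0,0,0,0,0,70],[0,0,0,0,0,0,70],[0,0,0,0,0,0,70],[0,0,0,0,0,0,70],[0,0,0,0,0,0,70],[0,0,0,0,0,0,70],[0,0,0,0,0,0,70],[0,0,0,0,0,0,70],[0,0,0,0,0,0,70]]' >/dev/null
python3 -m creep '[[0,0,0,0,0,0,70],[0,0,0,0,0,0,70],[0,0,0,0,0,0,70],[0,0,0,0,0,0,70],[0,0,0,0,0,0,70],[0,0,0,0,0,0,70],[0,0,0,0,0,0,70],[0,0,0,0,0,0,70],[0,0,0,0,0,0,70],[0,0,0,0,0,0,70]]' >/dev/null
python3 -m creep '[[0,0,0,0,0,0,70],[0,0,0,0,0,0,70],[0,0,0,0,0,0,70],[0,0,0,0,0,0,70],[0,0,0,0,0,0,70],[0,0,0,0,0,0,70],[0,0,0,0,0,0,70],[0,0,0,0,0,0,70],[0,0,0,0,0,0,70],[0,0,0,0,0,0,70]]' >/dev/null
python3 -m creep '[[0,0,0,0,0,0,70],[0,0,0,0,0,0,70],[0,0,0,0,0,0,70],[0,0,0,0,0,0,70],[0,0,0,0,0,0,70],[0,0,0,0,0,0,70],[0,0,0,0,0,0,70],[0,0,0,0,0,0,70],[0,0,0,0,0,0,70],[0,0,0,0,0,0,70]]' >/dev/null
python3 -m creep '[[0,0,0,0,0,0,70],[0,0,0,0,0,0,70],[0,0,0,0,0,0,70],[0,0,0,0,0,0,70],[0,0,0,0,0,0,70],[0,0,0,0,0,0,70],[0,0,0,0,0,0,70],[0,0,0,0,0,0,70],[0,0,0,0,0,0,70],[0,0,0,0,0,0,70]]' >/dev/null
python3 -m creep '[[0,0,0,0,0,0,70],[0,0,0,0,0,0,70],[0,0,0,0,0,0,70],[0,0,0,0,0,0,70],[0,0,0,0,0,0,70],[0,0,0,0,0,0,70],[0,0,0,0,0,0,70],[0,0,0,0,0,0,70],[0,0,0,0,0,0,70],[0,0,0,0,0,0,70]]' >/dev/null
python3 -m creep '[[0,0,0,0,0,0,70],[0,0,0,0,0,0,70],[0,0,0,0,0,0,70],[0,0,0,0,0,0,70],[0,0,0,0,0,0,70],[0,0,0,0,0,0,70],[0,0,0,0,0,0,70],[0,0,0,0,0,0,70],[0,0,0,0,0,0,70],[0,0,0,0,0,0,70]]' >/dev/null
python3 -m creep '[[0,0,0,0,0,0,70],[0,0,0,0,0,0,70],[0,0,0,0,0,0,70],[0,0,0,0,0,0,70],[0,0,0,0,0,0,70],[0,0,0,0,0,0,70],[0,0,0,0,0,0,70],[0,0,0,0,0,0,70],[0,0,0,0,0,0,70],[0,0,0,0,0,0,70]]' >/dev/null
python3 -m creep '[[0,0,0,0,0,0,70],[0,0,0,0,0,0,70],[0,0,0,0,0,0,70],[0,0,0,0,0,0,70],[0,0,0,0,0,0,70],[0,0,0,0,0,0,70],[0,0,0,0,0,0,70],[0,0,0,0,0,0,70],[0,0,0,0,0,0,70],[0,0,0,0,0,0,70]]' >/dev/null
python3 -m creep '[[0,0,0,0,0,0,70],[0,0,0,0,0,0,70],[0,0,0,0,0,0,70],[0,0,0,0,0,0,70],[0,0,0,0,0,0,70],[0,0,0,0,0,0,70],[0,0,0,0,0,0,70],[0,0,0,0,0,0,70],[0,0,0,0,0,0,70],[0,0,0,0,0,0,70]]'
python3 chk.py; python3 -c "
from rig import manip
print(manip.read_state()['time']);print(manip.finish_job())"
```

```text
time: 50.32
position: [0.4356, 0.1021, 0.2854]
tcp_rot: [-3.069, 1.562, -2.984]
contact_force: [-0.9, -1.2, 0.2]
grip_width: 0.7
tray [(np.float64(-0.09), np.float64(0.04)), (np.float64(-0.13), np.float64(-0.1)), (np.float64(-0.54), np.float64(-0.29)), (np.float64(-0.49), np.float64(-0.33)), (np.float64(-0.44), np.float64(-0.3)), (np.float64(-0.13), np.float64(-0.08))]
hook [(np.float64(0.06), np.float64(0.01)), (np.float64(0.0), np.float64(0.03)), (np.float64(-0.22), np.float64(-0.07)), (np.float64(-0.28), np.float64(-0.07)), (np.float64(-0.17), np.float64(-0.03)), (np.float64(0.0), np.float64(-0.0))]
static [(np.float64(0.01), np.float64(-0.0)), (np.float64(-0.01), np.float64(0.02)), (np.float64(-0.02), np.float64(0.01)), (np.float64(-0.03), np.float64(-0.01)), (np.float64(-0.02), np.float64(0.0)), (np.float64(-0.01), np.float64(0.03))]
50.32 313.11 261.69 135
50.47 313.14 261.59 133
50.62 313.02 261.86 130
50.77 312.69 261.95 130
50.92 312.73 262.06 132
51.07 312.95 261.92 132
51.2167
the job is handed in; nothing more can be done
None
```

The larger grey carrier now hangs by its bail in the bottom of the hook, released, and the job was handed in at 51.2 s of the 64 s allowed. One check is not perfect: it still sways slightly instead of hanging quite still.

- **Catching the hook:** It was swinging about ±0.16 rad at the start. I followed it back with the bail so the contact was soft, then pressed it onto its stop.
- **Pressing:** The hold lasted about 2.5 s. It read about 7 N at first, with a highest averaged reading of 7.4 N horizontally (about 8 N in all), then about 5.4 N after I backed off. The bail then slid up the nose at about 5.8 N.
- **Going over the tip:** In the fast step over the tip the bail left the nose for a moment. The hook came a few millimetres off its stop and then rested with its shank on the bail.
- **Seating and release:** Lowering pressed about 4.4 N on the seat before I eased it to near zero (Fz about -0.1 N, moment about 0.01 N m) and opened the gripper. The gripper then moved up and clear.
- **Last checks:** The last picture shows the crown in the bottom of the hook and the gripper well away. A residual sway of about 2 mm peak to peak remains (about 0.5 px in the scene camera). It did not die down between 32 s and 51 s.
- **Not checked:** I made no final check on the beaker, vial and bottle. The planned moves kept clear of them.

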